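# Open the board test jig: try the lid, free the latch if it has caught, hold the lid up

## Robot

A 6-joint arm with a two-finger parallel gripper is mounted at the origin on a cart in front of the work surface, level with it; the furniture and walls round the work are solid. World frame = base frame: x ahead of the robot, y to its left, z up, the work surface at z = 0. Lengths are in m, angles in rad, forces in N, time in s.
With the tool pointing down it reaches from about 0.225 to 0.875 m from the base axis. Payload 3.4 kg.
Tool frame: the origin (TCP) lies between the finger pads; the fingertips stand 25 mm ahead of it and the grasp point (between the pads) lies 6 mm ahead of it; z points along the fingers, y is the line along which they close (so a half turn about z gives the same grasp; the last joint's range is limited). The gripper opens to 85 mm and grips with 20 to 120 N. Pads are 22 mm wide; open, the fingers measure 114 mm over their backs; the gripper's body (76 mm by 85 mm) begins 54 mm behind the grasp point. The pads swing forward as they close: fully open they stand 13 mm farther back than shut.
Start: joints at [-1.259, 0.276, 1.505, -0, 1.361, -0.121], TCP at [0.241, -0.522, 0.256] pointing down, gripper open.
Joint ranges: [-2.89, 2.89], [-0.75, 2.08], [0.22, 2.7], [-1.18, 4.32], [0.11, 2.71], [-2.7, 2.7]. Speed limits (rad/s): [2.57, 2.57, 3.14, 3.14, 3.14, 3.14].

## Interface

Orientations are given as a unit quaternion [w, x, y, z].
In Python, from rig import manip, cams, ticket gives the robot as it stands.
- The arm moves only by the tool step_arm, never from a script. Its argument "increments" is a list of rows, each an object with "dp": the shift along the world's x, y, z each as a share of 0.2 m, from -1 to 1, a list of three; "yaw": the turn about the world's z as a share of 0.15 rad, from -1 to 1; "grip": the opening, from 0 (shut) to 1 (fully open). In form: [{"dp": [tx, ty, tz], "yaw": yaw, "grip": grip}, ...]. A call has 1 to 5 rows; each row shifts and turns the commanded pose from where the row before left it; what a row does not reach is not made up. A row lasts 1/8 s, in which the tool goes at most 62.5 mm and 10.7 degrees, less where a joint would pass 70% of its speed; a pose out of reach is approached as far as the arm can. A call with a number of a shift or a turn outside -1 to 1 is refused whole. A call with a gripper value outside its range is refused whole. The fingers move at their own pace and stop on an object; "squeeze" is the grip in N (left out, the last holds). Time passes only in rows, so rows that do not move let the fingers close. It gives the time, the measured TCP pose, the force, the opening and the grip force at its end, in the units of the state.
- manip.get_state(): the state, without advancing time (a new reading comes with each control period).
- cams.get_image(name): name is "side" or "top"; returns the picture (480x640x3 uint8, blue, green, red); there is no depth.
- cams.get_calibration(name): a dict with "fx", "fy", "cx", "cy" (pixels), "k1" (the pictures are not rectified: a ray, as slopes to the right and down, at radius r is drawn at 1 + k1 r^2 times it, then the intrinsics apply), "extrinsics" (4x4, takes a point from camera to world coordinates). Camera axes: x right, y up, looking along -z (the intrinsics and any distortion apply to the point x, -y, -z); pixel columns grow to the right and rows downward; lengths in m; the calibration is good to about 2 mm. A picture is of the moment at which its call begins. get_calibration takes no time and is no camera call.
- ticket.sign_off(): hands the job in; it is judged then, once.
The state is a dict: "clock": time; "qpos": joint angles; "qd": joint speeds; "effort": joint torques, N m; "position": TCP position; "ee_rot": TCP orientation; "contact_force": force on the tool from outside, world axes, zero at the start; "moment": the same for the moment, N m; "width": finger opening in m; "gripper_force": force on a finger pad.
Only numpy, scipy, OpenCV 4.12 (cv2) and the standard library are available. Lean on these libraries where they do the work, as an engineer would, in place of code of your own. Each camera call takes 0.05 s, during which the arm holds its last target. There are 200 camera calls.

## Task

I need to get at the board in the test jig, whose worn latch bolt does not always spring out and cannot be seen: leave the knob alone at first and give the lid a gentle upward tug by its handle to feel whether it is caught. If it is, do not force it, but turn the black knob on the lid clockwise past its click to the far end, which draws the bolt and keeps it back. Then raise the lid by its handle to about 65 degrees and finish while still holding it there by the handle, because it has no stay and falls shut; leave the other things on the desk where they are.

Things in the scene. Friction and masses are not known exactly. Their poses are not given: they have to be found in the camera images.
- jig: Board test jig, fixed to the desk: dark steel box 160 mm long (its x) by 150 mm wide (its y), closed height 87 mm over the lid plate, with an aluminium-framed lid that has a clear window over a blue circuit board. Origin: centre of the underside. Its -x side is the front (keeper, lid handle, knob); the lid's hinge runs along its y at the +x side; z is up. The jig stands roughly with its front to the robot's left.
- jig_hinge (a point): Point on the lid's hinge line, in the jig's frame at x = +76 mm, y = 0, z = 83 mm. The axes are those of the lid: y is the hinge line, -x points from the hinge to the lid's front edge (156 mm away), z is the upper side of the lid.
- lid_handle: Bar handle on the lid: black round bar 12 mm in diameter and 66 mm long, lying along the hinge direction (its y), on two 9 mm posts 56 mm apart. Origin: middle of the bar, 37 mm above the lid's plate, 131 mm in front of the hinge line and 41 mm above it (lid shut), at jig y = -32 mm. It moves with the lid. There is free space all round the bar between the posts, 31 mm below it.
- jig_lid (a joint): Opening angle of the lid in rad: 0 shut, 1.57 upright. Lid and fittings weigh about 0.5 kg (3 N to lift at the handle). If the bolt has caught, the lid stops hard after 0.022 rad (3 mm at the handle); if not, it keeps coming up. A tight grip whose tool does not turn with the lid adds up to 15 N, so the angle tells more surely than the force. It falls shut when let go.
- knob_grip (a point): Middle of the grip of the black latch knob on top of the lid, on the knob's axis. The grip is a flat bar 42 mm long (the point's x), 14 mm thick (its y) and 28 mm tall: 14 mm above and 14 mm below this point, above a 40 mm disc and a grey latch case. The axis is 50 mm in front of the jig's middle, at jig y = +42 mm; the point is 119.5 mm above the desk with the lid shut. The white line on top marks the end that points to the front before it is turned.
- latch_knob (a joint): Turn of the latch knob in rad, clockwise seen from above: 0 = at rest, grip lying along the jig's x; 1.31 (75 degrees) = far end, bolt drawn. Between them lies one detent: it takes about 0.2 N m, is passed near 0.65, and beyond it the knob runs on freely to the far end and stays where it is left. At rest it looks the same whether the bolt has caught or not. If the bolt is out, turning the knob to the far end pulls it clear and it stays back.
- keeper: Aluminium keeper bracket on the front wall of the jig, 34 mm wide, reaching 18 mm in front of the wall and up to 97 mm above the desk, at jig y = +42 mm: the bolt catches under its roof, out of sight. Its origin is that of the jig shifted to y = +42 mm. It bends if it is loaded by more than 60 N.
- multimeter: Red hand multimeter lying flat, 155 x 70 x 45 mm, a bystander. Origin: centre of its underside.
- tape_roll: Roll of black tape lying flat, 68 mm across, 18 mm high, a bystander. Origin: centre of its underside.
- stepper: Small black and white stepper motor standing shaft up, 48 x 42 x 60 mm, a bystander. Origin: centre of its underside.
- flux_bottle: Small white bottle, 30 mm across, 62 mm tall, a bystander. Origin: centre of its underside.
- solder_spool: Small green spool, 54 x 73 x 34 mm, a bystander. Origin: centre of its underside.
- driver_board: Small green motor driver board lying flat, 38 x 53 x 18 mm, a bystander. Origin: centre of its underside.

How it is judged:
On the way:
1. the lid has been tugged up off its seat while the knob was still at rest (value of joint jig_lid above 0.006 rad and value of joint latch_knob below 0.4 rad), for 0.1 s.
At the end, for the whole second after the job is handed in: The lid stands between 50 and 80 degrees open (0.87 to 1.40 rad), still (under 0.1 rad/s), and the fingers are still holding its handle (value of joint jig_lid between 0.87 and 1.4 rad and velocity of joint jig_lid between -0.1 and 0.1 rad/s and contact force between the fingers and lid_handle above 0.5 N); the arm keeps its last pose, push and grip.
It fails at once if the lid was forced against the bolt (more than 60 N on the keeper) (contact force between keeper and anything else above 60 N).
It fails at once if a bystander was disturbed (moved more than 30 mm) (distance of any of multimeter, tape_roll, stepper, flux_bottle, solder_spool, driver_board from where it was at the start of the episode above 0.03 m).
It also fails if it takes over 64 s, if anything falls off the work surface, if the arm or the gripper's body presses on something with over 40 N, if the wrist force passes 120 N, or if a joint passes its speed limit or range.

## Working session

There is one attempt and no reset: what is moved stays moved. The work goes in short steps, Python scripts to look and compute and a tool call to move; the robot and the scene stay as the last step left them, time stands still between calls to the robot, and variables do not carry over. Pictures are saved under pics/ and viewed, at most 10 in all, crops included, and the job is handed in when it is done.

Besides the shell and the picture viewer there is one more tool, called after "Call:" as name([rows], argument=value, ...), one row to a line, values as JSON. step_arm: Moves the arm, as the interface text tells. Shift numbers are shares of 0.2 m and turn numbers shares of 0.15 rad, none past 1 either way. Its arguments: {"type":"object","properties":{"increments":{"type":"array"},"squeeze":{"type":"number"}},"required":["increments"]}

```bash
mkdir -p pics; cat > h.py <<'E'
import numpy as np, cv2
from rig import manip, cams, ticket
def ray(name,u,v):
    c=cams.get_calibration(name)
    K=np.array([[c['fx'],0,c['cx']],[0,c['fy'],c['cy']],[0,0,1]])
    p=cv2.undistortPoints(np.array([[[u,v]]],float),K,np.array([c['k1'],0,0,0,0.]))[0,0]
    T=np.array(c['extrinsics']); d=T[:3,:3]@np.array([p[0],-p[1],-1]); return T[:3,3],d/np.linalg.norm(d)
def onz(name,u,v,z):
    o,d=ray(name,u,v); return o+d*(z-o[2])/d[2]
def proj(name,P):
    c=cams.get_calibration(name);T=np.linalg.inv(np.array(c['extrinsics']))
    q=T[:3,:3]@np.array(P)+T[:3,3]; x,y=q[0]/-q[2],-q[1]/-q[2]; s=1+c['k1']*(x*x+y*y)
    return np.array([c['fx']*x*s+c['cx'],c['fy']*y*s+c['cy']])
def snap(n,f):
    im=cams.get_image(n); cv2.imwrite('pics/'+f,im); return im
E
python3 - <<'E'
from h import *
snap('top','t0.png');snap('side','s0.png')
for n in('top','side'): print(np.round(cams.get_calibration(n)['extrinsics'],3).tolist())
print(manip.get_state())
E
```

```text
[[-0.029, 0.997, -0.068, 0.417], [-0.999, -0.028, 0.017, -0.028], [0.015, 0.069, 0.998, 1.33], [0.0, 0.0, 0.0, 1.0]]
[[-0.67, 0.466, -0.578, -0.075], [-0.742, -0.397, 0.54, 0.527], [0.022, 0.791, 0.612, 0.718], [0.0, 0.0, 0.0, 1.0]]
{'clock': 0.1, 'qpos': array([-1.25899916e+00,  2.76514897e-01,  1.50600959e+00, -3.69679511e-05,
        1.36071623e+00, -1.21033333e-01]), 'qd': array([ 2.18870243e-04, -1.06671160e-03, -2.10172023e-03, -3.88922955e-05,
        1.22982104e-03, -4.75102549e-05]), 'effort': array([ 1.08774839e-03, -4.17702055e+01, -2.46405548e+01, -1.50414712e-04,
        5.77979677e-03, -4.49894586e-06]), 'position': array([ 0.24100969, -0.52156853,  0.25553458]), 'ee_rot': array([-8.18562364e-04,  9.76672313e-01,  2.14733585e-01, -9.64706214e-05]), 'contact_force': array([-0.1214142 ,  1.00461419,  0.2757353 ]), 'moment': array([ 0.03927234, -0.00485463, -0.00206598]), 'gripper_force': 0.0, 'width': 0.08533354769653397}
```

View pics/t0.png

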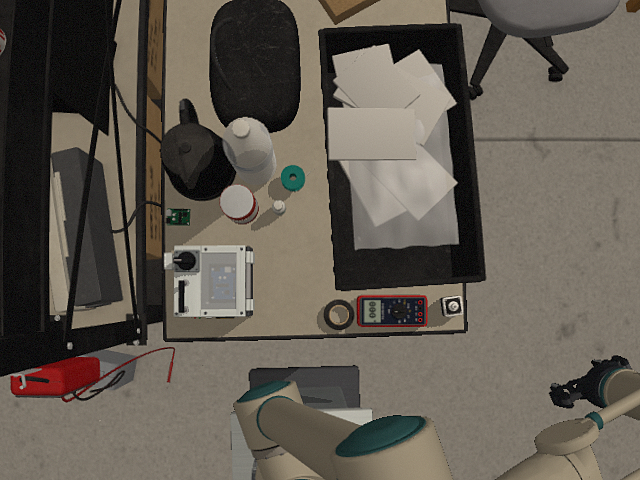

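View pics/s0.png

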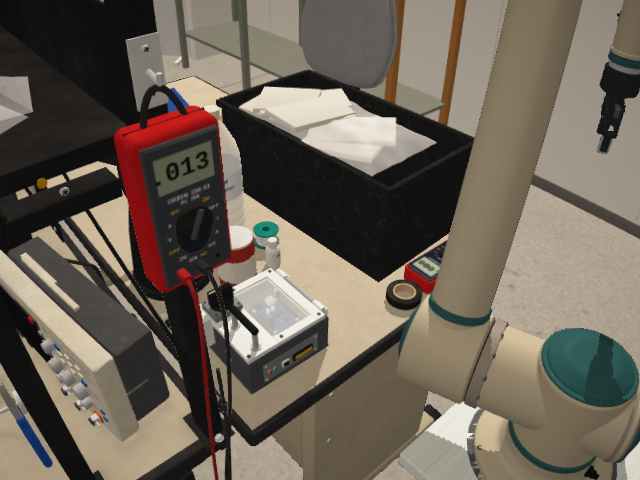

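The top view shows the jig at about (213,282), its front facing left. The knob is at (184,261) and the handle bar runs along x≈181, rows 281-312. The side view shows the handle at about (240,320) and a red meter hanging close to that camera. Next I'll enlarge the jig and work out positions.

```bash
python3 - <<'E'
from h import *
a=cv2.imread('pics/t0.png')[230:330,155:265]; b=cv2.imread('pics/s0.png')[260:400,190:340]
A=cv2.resize(a,None,fx=4,fy=4,interpolation=2);B=cv2.resize(b,None,fx=2.85,fy=2.85,interpolation=2)
h=max(len(A),len(B)); o=np.zeros((h,800,3),np.uint8); o[:len(A),:A.shape[1]]=A; w=min(B.shape[1],800-A.shape[1]); o[:len(B),440:440+w]=B[:,:w]
cv2.imwrite('pics/c0.png',o)
im=cv2.imread('pics/t0.png'); g=cv2.cvtColor(im,6)
m=np.zeros_like(g); m[270:320,172:189]=(g[270:320,172:189]<70)*255
for c in cv2.findContours(m,0,1)[0]:
    if cv2.contourArea(c)>20: r=cv2.minAreaRect(c); print('bar',r,onz('top',*r[0],.124))
for p in [(0,0,.0),(0,0,.4)]: print(proj('top',p))
# hanging meter: midpoint of rays, LCD/red top in side vs top
E
```

```text
bar ((182.0, 296.5), (31.0, 6.0), 90.0) [0.41435668 0.23282956 0.124     ]
[302.53119929 477.55352295]
[299.75182494 553.97867126]
```

View pics/c0.png

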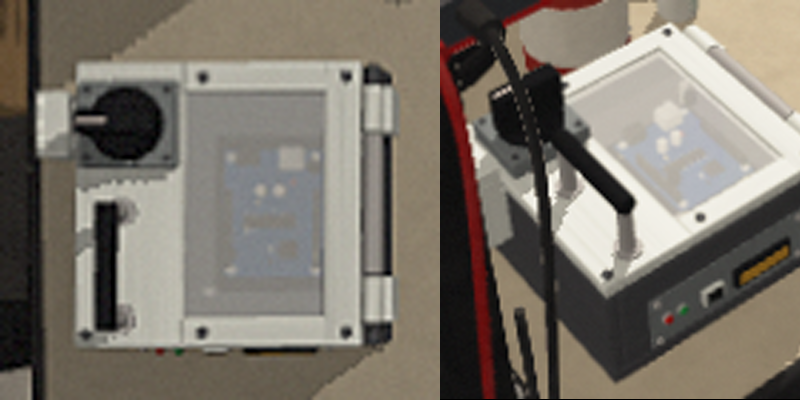

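The enlarged crop shows the bar centred at crop (105,265), which is image (181,296). The knob is at crop (126,122), and its white line points left to the front. The lid corners are at crop (77,62), (362,65), (77,345) and (362,347).

```bash
python3 - <<'E'
from h import *
f=lambda x,y,z:onz('top',155+(x-1.5)/4,230+(y-1.5)/4,z)
c=[f(*p,.087) for p in[(77,62),(362,65),(77,345),(362,347)]]
print(np.round(c,4)); 
for a,b in((0,1),(2,3),(0,2),(1,3)): d=c[b]-c[a]; print(np.linalg.norm(d),np.degrees(np.arctan2(d[1],d[0])))
print('bar',f(105,202,.13),f(106,329,.13),'knob case',[f(*p,.09) for p in((79,81),(178,81),(79,166),(178,166))],'disc',f(126,122,.105))
# side check of bar
s=lambda x,y:(190+(x-440)/2.85,260+y/2.85)
print('bar side',onz('side',*s(560,128),.124),onz('side',*s(623,203),.124))
def tri(p,q):
    o,d=ray('top',*p);o2,d2=ray('side',*q); t=np.linalg.lstsq(np.c_[d,-d2],o2-o,rcond=None)[0]; return o+d*t[0],o2+d2*t[1]
print('meter',tri((99,362),(215,110)),tri((12,378),(118,135)),tri((172,380),(210,450)))
E
```

```text
[[0.5231 0.2566 0.087 ]
 [0.5173 0.1051 0.087 ]
 [0.374  0.259  0.087 ]
 [0.3695 0.1084 0.087 ]]
0.15159370176561962 -92.21283514786953
0.15062465511514525 -91.71615521527326
0.14919068194641447 179.09112933194203
0.14786615362968744 178.72505498530933
bar [0.44767535 0.23326785 0.13      ] [0.38324964 0.23394209 0.13      ] knob case [array([0.51279845, 0.2549434 , 0.09      ]), array([0.51132789, 0.20216256, 0.09      ]), array([0.4679648 , 0.25553784, 0.09      ]), array([0.4666023, 0.2028757, 0.09     ])] disc [0.48958895 0.22701538 0.105     ]
bar side [0.44924738 0.22903765 0.124     ] [0.38329632 0.23533983 0.124     ]
meter (array([0.32500222, 0.27359004, 0.50023655]), array([0.33570844, 0.28828188, 0.50438086])) (array([0.30548393, 0.39392093, 0.52591329]), array([0.30600826, 0.3948382 , 0.52632143])) (array([0.23325137, 0.27643262, 0.044271  ]), array([0.29915154, 0.37739274, 0.0587183 ]))
```

Call:
step_arm([
  {"dp": [0.073,0.28,0],"yaw": -1,"grip": 0.5},
  {"dp": [0.073,0.28,0],"yaw": -1,"grip": 0.5},
  {"dp": [0.073,0.28,0],"yaw": -1,"grip": 0.5},
  {"dp": [0.073,0.28,0],"yaw": 0,"grip": 0.5},
  {"dp": [0.073,0.28,0],"yaw": 0,"grip": 0.5},
], squeeze=30)

```text
clock: 0.72
position: [0.3142, -0.2401, 0.2561]
ee_rot: [-0.0, 1.0, -0.009, 0.0]
contact_force: [1.3, 0.7, -0.1]
width: 0.0427
gripper_force: 0.0
```

Call:
step_arm([
  {"dp": [0.073,0.28,0],"yaw": 0,"grip": 0.5},
  {"dp": [0.073,0.28,0],"yaw": 0,"grip": 0.5},
  {"dp": [0.073,0.28,0],"yaw": 0,"grip": 0.5},
  {"dp": [0.073,0.28,0],"yaw": 0,"grip": 0.5},
  {"dp": [0.073,0.28,0],"yaw": 0,"grip": 0.5},
])

```text
clock: 1.35
position: [0.3871, 0.0398, 0.2563]
ee_rot: [0.0, 1.0, -0.009, 0.0]
contact_force: [1.0, -0.9, -0.0]
width: 0.0426
gripper_force: 0.0
```

Call:
step_arm([
  {"dp": [0.073,0.28,0],"yaw": 0,"grip": 0.5},
  {"dp": [0.073,0.28,0],"yaw": 0,"grip": 0.5},
  {"dp": [0,0,0],"yaw": 0,"grip": 0.5},
])

```text
clock: 1.72
position: [0.4166, 0.1535, 0.2559]
ee_rot: [-0.001, 1.0, -0.005, -0.0]
contact_force: [0.0, -1.2, 0.3]
width: 0.0427
gripper_force: 0.0
```

```bash
python3 - <<'E'
from h import *
snap('top','t1.png');b=snap('side','s1.png')
print(manip.get_state()['qpos'],manip.get_state()['width'])
E
```

```text
[ 1.89540843e-01  7.48128230e-02  1.76328374e+00 -9.07710047e-04
  1.30536184e+00  1.77569258e+00] 0.042765183625126005
```

View pics/s1.png

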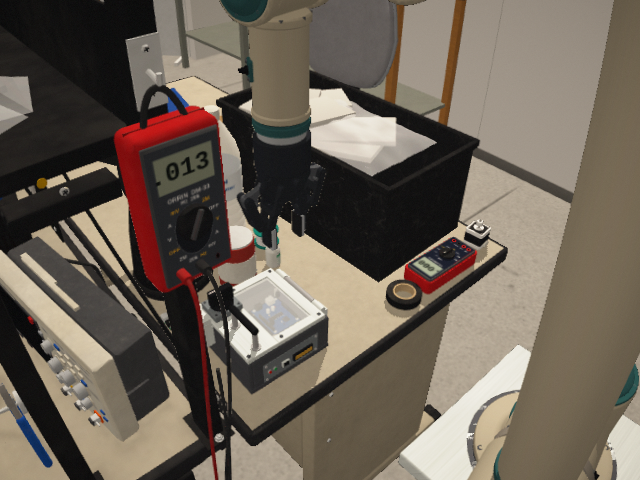

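The side view shows the arm to the right of the hanging meter and clear of it, with the jig untouched. I'll move over the handle and down.

Call:
step_arm([
  {"dp": [0,0.13,-0.05],"yaw": 0,"grip": 0.5},
  {"dp": [0,0.13,-0.08],"yaw": 0,"grip": 0.5},
  {"dp": [0,0.135,-0.1],"yaw": 0,"grip": 0.5},
  {"dp": [0,0,0],"yaw": 0,"grip": 0.5},
])

```text
clock: 2.33
position: [0.4154, 0.2278, 0.2089]
ee_rot: [0.001, 1.0, -0.009, -0.002]
contact_force: [0.1, -0.8, 0.9]
width: 0.0427
gripper_force: 0.0
```

```bash
python3 - <<'E'
from h import *
b=snap('side','s2.png');a=snap('top','t2.png')
o=np.hstack([cv2.resize(a[220:340,120:270],(400,320)),cv2.resize(b[180:380,90:340],(400,320))]);cv2.imwrite('pics/c2.png',o)
s=manip.get_state();print(s['position'],s['contact_force'])
E
```

```text
[0.41639414 0.22735731 0.2105017 ] [-0.32459314 -0.46769578  0.42415203]
```

View pics/c2.png

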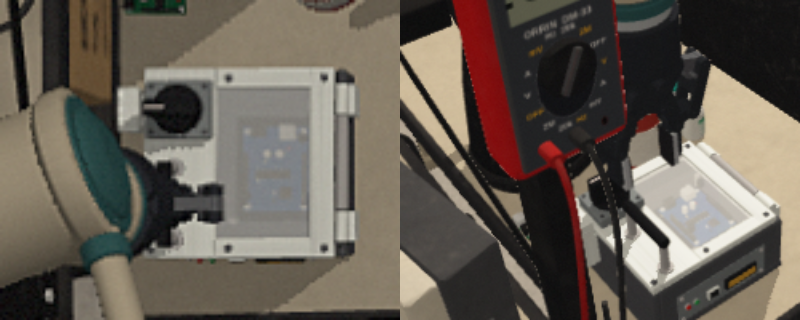

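The gripper stands over the bar with its fingers spread across it, in line with the bar's middle. It needs about 5 mm more in y, then the descent.

Call:
step_arm([
  {"dp": [0.005,0.028,0],"yaw": 0,"grip": 0.5},
  {"dp": [0,0,-0.13],"yaw": 0,"grip": 0.5},
  {"dp": [0,0,-0.14],"yaw": 0,"grip": 0.5},
  {"dp": [0,0,-0.13],"yaw": 0,"grip": 0.5},
  {"dp": [0,0,0],"yaw": 0,"grip": 0.5},
])

```text
clock: 3.05
position: [0.4165, 0.2336, 0.1294]
ee_rot: [0.001, 1.0, -0.009, -0.002]
contact_force: [0.2, -0.1, 1.1]
width: 0.0427
gripper_force: 0.0
```

Grip lightly.

Call:
step_arm([
  {"dp": [0,0,0],"yaw": 0,"grip": 0},
  {"dp": [0,0,0],"yaw": 0,"grip": 0},
  {"dp": [0,0,0],"yaw": 0,"grip": 0},
  {"dp": [0,0,0],"yaw": 0,"grip": 0},
], squeeze=30)

```text
clock: 3.55
position: [0.4185, 0.2351, 0.1318]
ee_rot: [-0.001, 1.0, -0.009, 0.002]
contact_force: [0.5, 0.6, 6.0]
width: 0.0108
gripper_force: 29.6
```

Call:
step_arm([
  {"dp": [0,0,0.01],"yaw": 0,"grip": 0},
  {"dp": [0,0,0],"yaw": 0,"grip": 0},
  {"dp": [0,0,0],"yaw": 0,"grip": 0},
])

```text
clock: 3.92
position: [0.4184, 0.2349, 0.1324]
ee_rot: [-0.0, 1.0, -0.009, 0.001]
contact_force: [6.0, 1.1, -3.4]
width: 0.0107
gripper_force: 29.3
```

Call:
step_arm([
  {"dp": [0,0,0.01],"yaw": 0,"grip": 0},
  {"dp": [0,0,0],"yaw": 0,"grip": 0},
  {"dp": [0,0,0],"yaw": 0,"grip": 0},
])

```text
clock: 4.3
position: [0.4184, 0.2344, 0.1342]
ee_rot: [0.0, 1.0, -0.008, 0.001]
contact_force: [4.8, 0.4, -4.4]
width: 0.0102
gripper_force: 29.2
```

Call:
step_arm([
  {"dp": [0,0,0.01],"yaw": 0,"grip": 0},
  {"dp": [0,0,0],"yaw": 0,"grip": 0},
  {"dp": [0,0,0],"yaw": 0,"grip": 0},
])

```text
clock: 4.68
position: [0.4184, 0.2341, 0.1351]
ee_rot: [0.001, 1.0, -0.008, 0.001]
contact_force: [7.2, 0.6, -12.4]
width: 0.0106
gripper_force: 29.8
```

Call:
step_arm([
  {"dp": [0,0,0.01],"yaw": 0,"grip": 0},
  {"dp": [0,0,0],"yaw": 0,"grip": 0},
  {"dp": [0,0,0],"yaw": 0,"grip": 0},
])

```text
clock: 5.05
position: [0.4183, 0.234, 0.1357]
ee_rot: [0.001, 1.0, -0.009, 0.0]
contact_force: [10.9, 0.6, -22.9]
width: 0.0111
gripper_force: 29.8
```

The lid rose about 3 mm, then stopped hard: the force climbed to 23 N while the tool hardly moved, so the bolt has caught. I'll relax, release and go to the knob.

Call:
step_arm([
  {"dp": [0,0,-0.02],"yaw": 0,"grip": 0},
  {"dp": [0,0,-0.018],"yaw": 0,"grip": 0},
  {"dp": [0,0,0],"yaw": 0,"grip": 0.45},
  {"dp": [0,0,0],"yaw": 0,"grip": 0.45},
  {"dp": [0,0,0],"yaw": 0,"grip": 0.45},
])

```text
clock: 5.68
position: [0.4166, 0.2343, 0.1305]
ee_rot: [0.0, 1.0, -0.009, -0.001]
contact_force: [-0.5, -0.8, -0.5]
width: 0.0388
gripper_force: 0.0
```

Call:
step_arm([
  {"dp": [0,0,0.15],"yaw": 0,"grip": 0.38},
  {"dp": [0,0,0.2],"yaw": 0,"grip": 0.38},
  {"dp": [0.06,0,0.05],"yaw": 1,"grip": 0.38},
  {"dp": [0.06,0,0],"yaw": 1,"grip": 0.38},
  {"dp": [0.06,0,0],"yaw": 1,"grip": 0.38},
])

```text
clock: 6.3
position: [0.4533, 0.2345, 0.2109]
ee_rot: [0.0, 0.976, 0.217, -0.0]
contact_force: [-0.6, 0.5, -0.4]
width: 0.0327
gripper_force: 0.0
```

Call:
step_arm([
  {"dp": [0.06,0,0],"yaw": 1,"grip": 0.38},
  {"dp": [0.06,0,0],"yaw": 1,"grip": 0.38},
  {"dp": [0.06,0,0],"yaw": 1,"grip": 0.38},
  {"dp": [0,-0.03,0],"yaw": 1,"grip": 0.38},
  {"dp": [0,0,0],"yaw": 1,"grip": 0.38},
])

```text
clock: 6.92
position: [0.489, 0.2281, 0.2103]
ee_rot: [-0.0, 0.829, 0.559, -0.001]
contact_force: [-0.2, 0.4, 0.2]
width: 0.0327
gripper_force: 0.0
```

Call:
step_arm([
  {"dp": [0,0,0],"yaw": 1,"grip": 0.38},
  {"dp": [0,0,0],"yaw": 1,"grip": 0.38},
  {"dp": [0,0,0],"yaw": 0.4,"grip": 0.38},
  {"dp": [0,0,0],"yaw": 0,"grip": 0.38},
])

```text
clock: 7.42
position: [0.489, 0.2285, 0.2105]
ee_rot: [-0.0, 0.717, 0.697, -0.0]
contact_force: [0.5, -0.6, -0.6]
width: 0.0322
gripper_force: 0.0
```

```bash
python3 - <<'E'
from h import *
b=snap('side','s3.png');a=snap('top','t3.png')
o=np.hstack([cv2.resize(a[220:340,120:270],(400,320)),cv2.resize(b[180:380,90:340],(400,320))]);cv2.imwrite('pics/c3.png',o)
s=manip.get_state();print(s['position'],s['ee_rot'],s['contact_force'],s['qpos'],s['width'])
E
```

```text
[0.48910092 0.22849476 0.21055851] [-1.12616736e-04  7.17264385e-01  6.96801053e-01 -2.84637739e-04] [ 0.07437497 -0.13697612 -0.24750875] [ 3.08163397e-01  2.53853023e-01  1.65399248e+00 -5.57179179e-05
  1.23435710e+00  3.37122340e-01] 0.03237950101598625
```

View pics/c3.png

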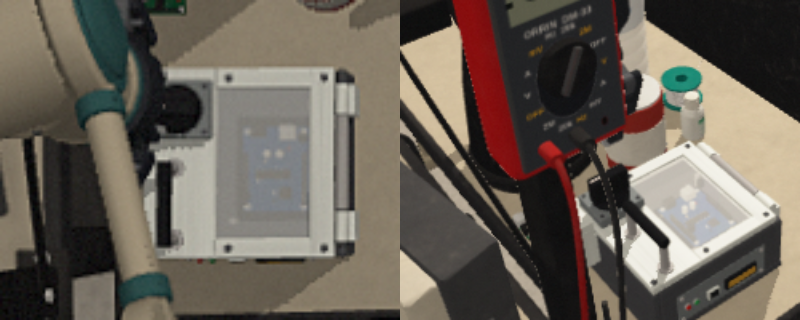

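The fingers are over the knob, and the lid is shut with the knob still at rest. Descend and grip.

Call:
step_arm([
  {"dp": [0.003,-0.002,-0.13],"yaw": 0,"grip": 0.38},
  {"dp": [0,0,-0.13],"yaw": 0,"grip": 0.38},
  {"dp": [0,0,-0.125],"yaw": 0,"grip": 0.38},
  {"dp": [0,0,0],"yaw": 0,"grip": 0.38},
])

```text
clock: 8.02
position: [0.4887, 0.2277, 0.1321]
ee_rot: [-0.001, 0.717, 0.697, -0.002]
contact_force: [0.1, 0.5, -0.2]
width: 0.0322
gripper_force: 0.0
```

Call:
step_arm([
  {"dp": [0,0,0],"yaw": 0,"grip": 0},
  {"dp": [0,0,0],"yaw": 0,"grip": 0},
  {"dp": [0,0,0],"yaw": 0,"grip": 0},
], squeeze=40)

```text
clock: 8.4
position: [0.489, 0.2284, 0.1345]
ee_rot: [-0.001, 0.717, 0.697, -0.0]
contact_force: [-5.6, 0.1, 4.5]
width: 0.0127
gripper_force: 40.7
```

Call:
step_arm([
  {"dp": [0,0,0],"yaw": -0.7,"grip": 0},
  {"dp": [0,0,0],"yaw": -0.7,"grip": 0},
  {"dp": [0,0,0],"yaw": -0.7,"grip": 0},
  {"dp": [0,0,0],"yaw": -0.7,"grip": 0},
  {"dp": [0,0,0],"yaw": -0.7,"grip": 0},
], squeeze=60)

```text
clock: 9.02
position: [0.489, 0.2283, 0.1346]
ee_rot: [-0.0, 0.874, 0.486, -0.0]
contact_force: [-4.8, 1.3, 5.3]
width: 0.0125
gripper_force: 63.6
```

Call:
step_arm([
  {"dp": [0,0,0],"yaw": -0.7,"grip": 0},
  {"dp": [0,0,0],"yaw": -0.7,"grip": 0},
  {"dp": [0,0,0],"yaw": -0.7,"grip": 0},
  {"dp": [0,0,0],"yaw": -0.7,"grip": 0},
  {"dp": [0,0,0],"yaw": -0.7,"grip": 0},
])

```text
clock: 9.65
position: [0.4889, 0.2284, 0.1346]
ee_rot: [-0.0, 0.97, 0.242, -0.001]
contact_force: [-7.0, 0.8, 5.6]
width: 0.0122
gripper_force: 63.5
```

Call:
step_arm([
  {"dp": [0,0,0],"yaw": -0.7,"grip": 0},
  {"dp": [0,0,0],"yaw": -0.7,"grip": 0},
  {"dp": [0,0,0],"yaw": -0.5,"grip": 0},
  {"dp": [0,0,0],"yaw": 0,"grip": 0},
])

```text
clock: 10.15
position: [0.4889, 0.2284, 0.1346]
ee_rot: [-0.0, 0.995, 0.105, -0.001]
contact_force: [-5.1, 1.1, 5.6]
width: 0.0128
gripper_force: 64.0
```

```bash
python3 - <<'E'
from h import *
s=manip.get_state();q=s['ee_rot'];print(np.degrees(2*np.arctan2(q[2],q[1])),s['moment'],s['contact_force'],s['position'])
E
```

```text
12.015723653846276 [0.11829936 0.93374486 0.67359592] [-5.0933434   1.05744788  5.58602865] [0.48885237 0.22839467 0.13461006]
```

The tool turned 76 degrees and now meets the end stop at 0.67 N m. Release, lift and check.

Call:
step_arm([
  {"dp": [0,0,0],"yaw": 0,"grip": 0.38},
  {"dp": [0,0,0],"yaw": 0,"grip": 0.38},
  {"dp": [0,0,0.1],"yaw": 0,"grip": 0.38},
  {"dp": [0,0,0.15],"yaw": 0,"grip": 0.38},
  {"dp": [0,0,0.15],"yaw": 0,"grip": 0.38},
], squeeze=30)

```text
clock: 10.78
position: [0.4908, 0.2281, 0.2146]
ee_rot: [0.0, 0.995, 0.104, 0.001]
contact_force: [-0.0, 0.8, -0.0]
width: 0.0324
gripper_force: 0.0
```

Call:
step_arm([
  {"dp": [-0.09,0.015,0],"yaw": -0.5,"grip": 0.5},
  {"dp": [-0.09,0.015,0],"yaw": -0.5,"grip": 0.5},
  {"dp": [-0.09,0,0],"yaw": -0.5,"grip": 0.5},
  {"dp": [-0.085,0,0],"yaw": 0,"grip": 0.5},
  {"dp": [0,0,0],"yaw": 0,"grip": 0.5},
])

```text
clock: 11.4
position: [0.4182, 0.2341, 0.2139]
ee_rot: [0.0, 1.0, -0.008, 0.0]
contact_force: [-0.9, 0.8, 0.2]
width: 0.0427
gripper_force: 0.0
```

```bash
python3 - <<'E'
from h import *
b=snap('side','s4.png');a=snap('top','t4.png')
o=np.hstack([cv2.resize(a[220:340,120:270],(400,320)),cv2.resize(b[180:380,90:340],(400,320))]);cv2.imwrite('pics/c4.png',o)
s=manip.get_state();print(s['position'],s['ee_rot'],s['contact_force'],s['width'])
E
```

```text
[0.41970236 0.2342878  0.21399107] [-9.35461905e-05  9.99965786e-01 -8.23107300e-03  8.17324781e-04] [-0.22635798  0.26833683 -0.16221202] 0.04256635964727157
```

View pics/c4.png

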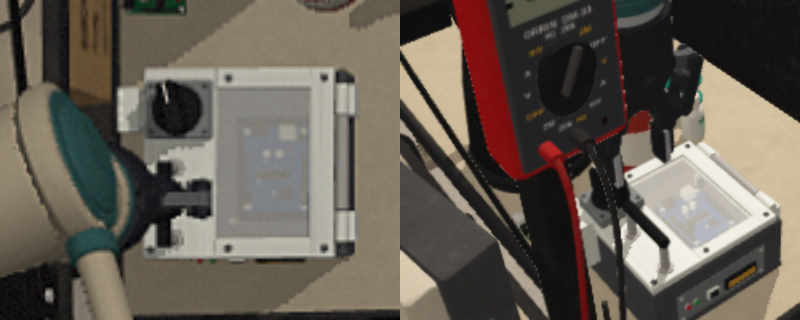

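The knob's white line now points along +x, so it has turned 75 degrees, and the gripper is back over the bar. I'll descend, grip, and work out the arc.

Call:
step_arm([
  {"dp": [-0.005,0,-0.14],"yaw": 0,"grip": 0.5},
  {"dp": [0,0,-0.14],"yaw": 0,"grip": 0.5},
  {"dp": [0,0,-0.135],"yaw": 0,"grip": 0.5},
  {"dp": [0,0,0],"yaw": 0,"grip": 0.5},
])

```text
clock: 12.0
position: [0.4174, 0.2336, 0.129]
ee_rot: [0.001, 1.0, -0.009, -0.002]
contact_force: [-0.0, -1.0, -0.6]
width: 0.0424
gripper_force: 0.0
```

Call:
step_arm([
  {"dp": [0,0,0],"yaw": 0,"grip": 0},
  {"dp": [0,0,0],"yaw": 0,"grip": 0},
  {"dp": [0,0,0],"yaw": 0,"grip": 0},
  {"dp": [0,0,0],"yaw": 0,"grip": 0},
], squeeze=30)

```text
clock: 12.5
position: [0.4193, 0.235, 0.1319]
ee_rot: [-0.001, 1.0, -0.009, 0.002]
contact_force: [1.1, 3.2, 3.9]
width: 0.0107
gripper_force: 29.5
```

```bash
python3 - <<'E'
from h import *
s=manip.get_state();p=s['position'];print(p,s['width'],s['contact_force'])
r=np.hypot(131,41);f=np.arctan2(41,131);t=np.radians(np.arange(0,70,5))
X=-131+0*t+(131-r*np.cos(f+t))+131;Y=r*np.sin(f+t)-41
X=131-r*np.cos(f+t)
for i in range(1,len(t)): print(round(np.degrees(t[i])),np.round([-(X[i]-X[i-1])/200,(Y[i]-Y[i-1])/200],3),'abs',np.round([p[1]-X[i]/1e3,p[2]+Y[i]/1e3],4))
E
```

```text
[0.41925254 0.23504775 0.13194   ] 0.01073177239592388 [1.12714961 3.24528188 3.9304803 ]
5 [-0.02   0.056] abs [0.231  0.1432]
10 [-0.025  0.054] abs [0.2259 0.1541]
15 [-0.03   0.052] abs [0.22   0.1644]
20 [-0.034  0.049] abs [0.2131 0.1743]
25 [-0.038  0.046] abs [0.2054 0.1835]
30 [-0.042  0.042] abs [0.197  0.1919]
35 [-0.046  0.039] abs [0.1878 0.1997]
40 [-0.049  0.034] abs [0.178  0.2066]
45 [-0.052  0.03 ] abs [0.1677 0.2126]
50 [-0.054  0.025] abs [0.1568 0.2176]
55 [-0.056  0.021] abs [0.1456 0.2218]
60 [-0.058  0.016] abs [0.134  0.2249]
65 [-0.059  0.011] abs [0.1223 0.227 ]
```

Call:
step_arm([
  {"dp": [0,-0.01,0.028],"yaw": 0,"grip": 0},
  {"dp": [0,-0.01,0.028],"yaw": 0,"grip": 0},
  {"dp": [0,0,0],"yaw": 0,"grip": 0},
])

```text
clock: 12.88
position: [0.4191, 0.2314, 0.1424]
ee_rot: [-0.002, 1.0, -0.009, 0.001]
contact_force: [2.4, 6.1, -4.0]
width: 0.0108
gripper_force: 29.4
```

It's free now: the tool rose 10 mm at 4 N. I'll follow the arc.

Call:
step_arm([
  {"dp": [-0.001,-0.025,0.054],"yaw": 0,"grip": 0},
  {"dp": [-0.001,-0.03,0.052],"yaw": 0,"grip": 0},
  {"dp": [-0.001,-0.034,0.049],"yaw": 0,"grip": 0},
  {"dp": [-0.001,-0.038,0.046],"yaw": 0,"grip": 0},
  {"dp": [0,0,0],"yaw": 0,"grip": 0},
])

```text
clock: 13.5
position: [0.4186, 0.2072, 0.1837]
ee_rot: [-0.003, 1.0, -0.01, 0.002]
contact_force: [1.6, 8.9, 0.8]
width: 0.0107
gripper_force: 29.5
```

Call:
step_arm([
  {"dp": [-0.001,-0.045,0.042],"yaw": 0,"grip": 0},
  {"dp": [-0.001,-0.048,0.039],"yaw": 0,"grip": 0},
  {"dp": [-0.001,-0.05,0.034],"yaw": 0,"grip": 0},
  {"dp": [-0.001,-0.053,0.03],"yaw": 0,"grip": 0},
  {"dp": [0,0,0],"yaw": 0,"grip": 0},
])

```text
clock: 14.12
position: [0.4178, 0.1692, 0.2145]
ee_rot: [-0.005, 1.0, -0.01, 0.003]
contact_force: [-2.0, 11.6, 14.5]
width: 0.0106
gripper_force: 31.1
```

Call:
step_arm([
  {"dp": [-0.001,-0.054,0.032],"yaw": 0,"grip": 0},
  {"dp": [-0.001,-0.056,0.024],"yaw": 0,"grip": 0},
  {"dp": [0,0,0],"yaw": 0,"grip": 0},
])

```text
clock: 14.5
position: [0.4171, 0.1448, 0.2244]
ee_rot: [-0.002, 1.0, -0.009, 0.002]
contact_force: [0.2, 5.3, 8.3]
width: 0.0104
gripper_force: 31.0
```

Call:
step_arm([
  {"dp": [-0.001,-0.056,0.018],"yaw": 0,"grip": 0},
  {"dp": [-0.001,-0.05,0.012],"yaw": 0,"grip": 0},
  {"dp": [0,0,0],"yaw": 0,"grip": 0},
  {"dp": [0,0,0],"yaw": 0,"grip": 0},
])

```text
clock: 15.0
position: [0.4165, 0.1228, 0.2296]
ee_rot: [-0.001, 1.0, -0.009, 0.002]
contact_force: [2.0, 3.5, 7.8]
width: 0.0112
gripper_force: 30.9
```

```bash
python3 - <<'E'
from h import *
b=snap('side','s5.png');a=snap('top','t5.png')
o=np.hstack([cv2.resize(a[220:340,120:270],(400,320)),cv2.resize(b[180:380,90:340],(400,320))]);cv2.imwrite('pics/c5.png',o)
s=manip.get_state();print(s['position'],s['qd'],s['contact_force'],s['width'],s['gripper_force'])
E
```

```text
[0.41656106 0.12285824 0.22960957] [ 0.00295032 -0.0004865  -0.000773   -0.00089758 -0.00027851  0.00073692] [0.44870792 2.51713894 7.39966109] 0.010889383570800382 30.903364419937134
```

View pics/c5.png

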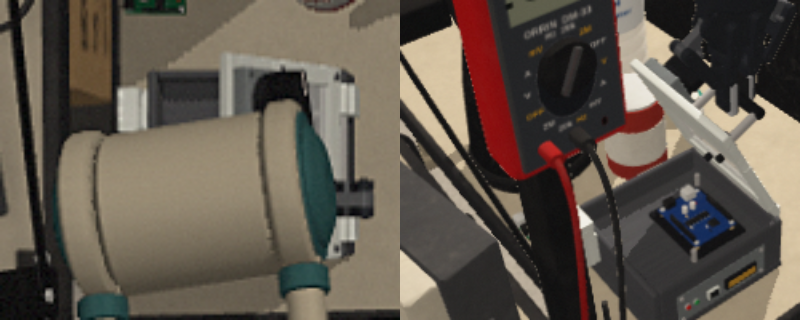

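The lid stands open at about 65 degrees, still, with the bar held in the fingers and the bystanders untouched. Handing in.

```bash
python3 -c "
from rig import ticket; print(ticket.sign_off())"
```

```text
the job is handed in; nothing more can be done
None
```

The tug showed the bolt had caught, so I turned the knob to its far end, raised the lid to about 65 degrees and handed the job in with the gripper still holding the handle (the hand-in returned no verdict).

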